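# Empty the scuttle of bushes and hang it up

### The job

Tip the brass bushes out of the blue scuttle into the red bin, without touching the bushes with the gripper, then stand the emptied scuttle back down on the bench and let go of it. Then swing up its steel handle and hang the scuttle by the middle of that handle on the yellow hook, so that it hangs free and still, all four bushes staying in the bin. Leave everything else on the bench where it is.

Things in the scene. Friction and masses are not known exactly. Their poses are not given: they have to be found in the camera images.
- scuttle: Blue tray 100 mm long (x), 92 wide (y), 4 mm floor and walls, 0.36 kg empty; origin at the centre of its underside, z up. Its -x end is open for pouring. Side walls 44 mm high at the back, 26 in the front 40 mm; back wall at x = +48 with a wooden grip on top. Its steel bail (handle, round rod of 9 mm) swings on pivots on the sides at x = 15, z = 36.
- scuttle_grip (a point): Centre of the scuttle's upright wooden grip, 56 mm above its underside at x = +52 mm. The grip is 12 mm thick (along the scuttle's x), 44 wide (y); its top is at z = 68 and it stands free above the back wall's top at z = 44.
- scuttle_lip (a point): Middle of the pouring lip: edge of the tray floor at x = -50 mm, z = 4 mm of the scuttle. The bushes slide out here when this end is lowered.
- bail (a joint): Angle of the bail: 0 = folded down level behind the back wall, at its stop and rest (crossbar at x = +120, z = 36 mm of the scuttle), 1.57 = upright (crossbar 141 mm above the tray's underside). It swings freely and falls back if let go.
- bail_mid (a point): Middle of the bail's crossbar, on the rod's axis. The crossbar runs along the scuttle's y, 114 mm between the axes of the side arms, 105 mm from the pivots; rod diameter 9 mm.
- bin: Red open bin fixed on the bench, 160 (x) x 150 (y) x 70 mm high, walls 6 mm; origin at the centre of its underside.
- hook_stand: Fixed stand; origin on the bench below the hook's seat. Grey post (16 mm diameter, 292 tall) at x = +105 on a base plate (x = 45 to 145, y = -50 to 50, 12 high). A yellow strap, 20 mm wide (y), 6 thick, runs from the post (height 280) down by x = 28, height 255, to the bottom of a V (x = 0, top at height 239) and up again to its tip (x = -31, top at height 268).
- hook_seat (a point): Bottom of the hook's V, on the strap's top, 239 mm above the bench: a hung crossbar rests here, its axis about 6 mm above this point and across the hook's plane (along the stand's y).
- bush0: Loose brass bush lying in the scuttle: square foot 24 x 24 x 14 mm with a round boss 18 mm across and 6 mm high; origin at the centre of its underside; 40 g.
- bush1: Loose brass bush lying in the scuttle: square foot 24 x 24 x 14 mm with a round boss 18 mm across and 6 mm high; origin at the centre of its underside; 40 g.
- bush2: Loose brass bush lying in the scuttle: square foot 24 x 24 x 14 mm with a round boss 18 mm across and 6 mm high; origin at the centre of its underside; 40 g.
- bush3: Loose brass bush lying in the scuttle: square foot 24 x 24 x 14 mm with a round boss 18 mm across and 6 mm high; origin at the centre of its underside; 40 g.
- oil_can: Bystander: green oil can, 48 mm diameter, 110 tall, upright; origin at the underside's centre.
- steel_block: Bystander: dark steel block, 50 mm cube; origin at the underside's centre.
- jar: Bystander: amber glass jar with a steel lid, 52 mm diameter, 80 tall; origin at the underside's centre.
- tape: Bystander: yellow ring (tape roll), 70 mm diameter, 20 high, lying flat; origin at the underside's centre.
- mug: Bystander: white mug, 72 mm diameter, 85 tall; origin at the underside's centre.
- hammer: Bystander: hammer lying flat along its x axis, about 220 mm long; origin at the underside of its middle.
- screwdriver: Bystander: screwdriver lying flat along its x axis, about 190 mm long; origin at the underside of its middle.

How it is judged:
By the outcome, as a careful person would: the job done as asked, in the order asked, and still so for the second after the job is handed in, with the robot touching nothing.
It also fails if it takes over 72 s, if anything falls off the work surface, if the arm or the gripper's body presses on something with over 40 N, if the wrist force passes 120 N, or if a joint passes its speed limit or range.

### The arm

A 6-joint arm with a two-finger parallel gripper is mounted at the origin on the work surface. World frame = base frame: x ahead of the robot, y to its left, z up, the work surface at z = 0. Lengths are in mm, angles in degrees, forces in N, time in s.
With the tool pointing down it reaches from about 350 to 850 mm from the base axis. Payload 8.1 kg.
Tool frame: the origin (TCP) lies midway between the tips of the shut fingers; the grasp point (between the pads) lies 19 mm behind it; z points along the fingers, y is the line along which they close (so a half turn about z gives the same grasp; the last joint's range is limited). The gripper opens to 85 mm and grips with 20 to 120 N. Pads are 22 mm wide; open, the fingers measure 114 mm over their backs; the gripper's body (76 mm by 85 mm) begins 54 mm behind the grasp point. The pads swing forward as they close: fully open they stand 13 mm farther back than shut.
Start: joints at [-77.659, 7.471, 85.268, -0, 87.261, -4.893], TCP at [177.791, -573.058, 231.292] pointing down, gripper open.
Joint ranges: [-169.43, 169.43], [-51.17, 129.36], [1.28, 143.12], [-76.62, 256.62], [0, 156.53], [-152.29, 152.29]. Speed limits (degrees/s): [136.94, 136.94, 159.86, 180, 180, 180].

### API

Orientations are given as [roll, pitch, yaw] about the fixed x, y, z axes, in that order (R = Rz(yaw) Ry(pitch) Rx(roll)).
In Python, from bench import sensors, optics, r gives the robot as it stands.
- The arm moves only by the tool apply_moves, never from a script. Its argument "targets" is a list of rows, each a list of 7 numbers: the shift along the tool's x, y, z in mm, then the turn, a rotation vector about the tool's x, y, z in rad, then the closure, from 0 (fully open) to 1 (shut). In form: [[x, y, z, wx, wy, wz, claw], ...]. A call has 1 to 20 rows; each row shifts and turns the commanded pose from where the row before left it, along the tool's axes as they then stand; what a row does not reach is not made up. A row lasts 1/8 s, in which the tool goes at most 62.5 mm and 10.7 degrees, less where a joint would pass 70% of its speed; a pose out of reach is approached as far as the arm can. A call is refused whole if a number of a shift passes 62.5 or a number of a turn 0.188, either way. A call with a gripper value outside its range is refused whole. The fingers move at their own pace and stop on an object; "force" is the grip in N (left out, the last holds). Time passes only in rows, so rows that do not move let the fingers close. It gives the time, the measured TCP pose, the force, the opening and the grip force at its end, in the units of the state.
- sensors.sense(): the state, without advancing time (a new reading comes with each control period).
- optics.snapshot(name): name is "scene" or "top" or "wrist"; returns the picture (420x560x3 uint8, red, green, blue); there is no depth.
- optics.get_calibration(name): a dict with "camera_matrix" (3x3 intrinsics, pixels), "pose" (4x4, takes a point from camera to world coordinates). Camera axes: x right, y down, z forward; pixel columns grow to the right and rows downward; lengths in mm; the calibration is good to about 2 mm. A picture is of the moment at which its call begins: read the wrist's pose just before it. get_calibration takes no time and is no camera call; for the wrist camera it gives the pose at the moment of the call.
- r.hand_in(): hands the job in; it is judged then, once.
The state is a dict: "time": time; "joint_pos": joint angles; "qd": joint speeds; "joint_efforts": joint torques, N m; "tool_pos": TCP position; "tcp_rot": TCP orientation; "ft_force": force on the tool from outside, world axes, zero at the start; "wrist_torque": the same for the moment, N m; "finger_gap": finger opening in mm; "grip_force": force on a finger pad.
Only numpy, scipy, OpenCV 4.12 (cv2) and the standard library are available. Lean on these libraries where they do the work, as an engineer would, in place of code of your own. Each camera call takes 0.05 s, during which the arm holds its last target. There are 200 camera calls.

## Working session

There is one attempt and no reset: what is moved stays moved. The work goes in short steps, Python scripts to look and compute and a tool call to move; the robot and the scene stay as the last step left them, time stands still between calls to the robot, and variables do not carry over. Pictures are saved under pics/ and viewed, at most 10 in all, crops included, and the job is handed in when it is done.

Besides the shell and the picture viewer there is one more tool, called after "Call:" as name(argument=value, ...), one argument or row to a line, values as JSON. apply_moves: Moves the arm, as the interface text tells. Its arguments: {"type":"object","properties":{"targets":{"type":"array"},"force":{"type":"number"}},"required":["targets"]}

```bash
mkdir -p pics; ls
python3 - <<'E'
from bench import sensors, optics, r
import cv2,numpy as np
s=sensors.sense();print(s)
ims=[]
for n in("scene","top"):
    im=optics.snapshot(n);cv2.imwrite(f"pics/{n}0.png",im[:,:,::-1]);c=optics.get_calibration(n);print(n,np.round(c["camera_matrix"],1).tolist(),np.round(c["pose"],3).tolist())
E
```

```text
pics
{'time': 0.0, 'joint_pos': array([-7.76600643e+01,  7.51722269e+00,  8.53288394e+01, -6.95752574e-04,
        8.72618092e+01, -4.89355572e+00]), 'qd': array([-0.09981626,  0.14108194, -0.09337195, -0.03005951, -0.03958337,
       -0.09882957]), 'joint_efforts': array([ 2.94930120e-03, -5.69394386e+01, -5.00550377e+01, -4.98607756e-05,
        1.45115741e-02, -4.99521559e-05]), 'tool_pos': array([ 177.65386316, -572.51955724,  230.22660704]), 'tcp_rot': array([-1.79892463e+02, -8.50957634e-03,  1.72335174e+01]), 'ft_force': array([ 0.47172674, -0.11967393, -0.00954677]), 'wrist_torque': array([-0.00572012,  0.02280535, -0.02756777]), 'grip_force': 0.0, 'finger_gap': 85.5794202110457}
scene [[400.7, 0.0, 284.0], [0.0, 400.7, 213.8], [0.0, 0.0, 1.0]] [[-0.461, 0.469, -0.753, 1546.4], [0.887, 0.224, -0.404, 527.523], [-0.021, -0.854, -0.519, 841.67], [0.0, 0.0, 0.0, 1.0]]
top [[422.4, 0.0, 277.6], [0.0, 422.4, 205.5], [0.0, 0.0, 1.0]] [[0.027, -0.982, 0.185, 341.896], [-1.0, -0.024, 0.02, -10.466], [-0.015, -0.185, -0.983, 1425.797], [0.0, 0.0, 0.0, 1.0]]
```

View pics/scene0.png

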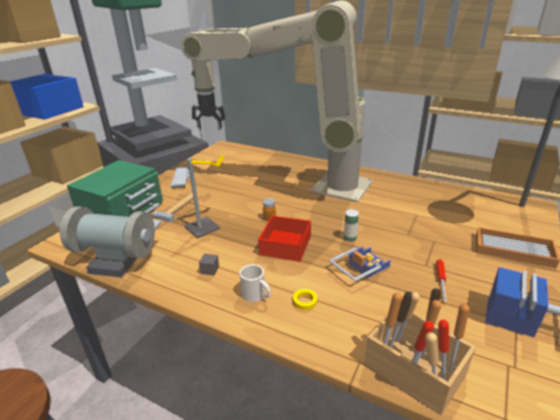

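View pics/top0.png

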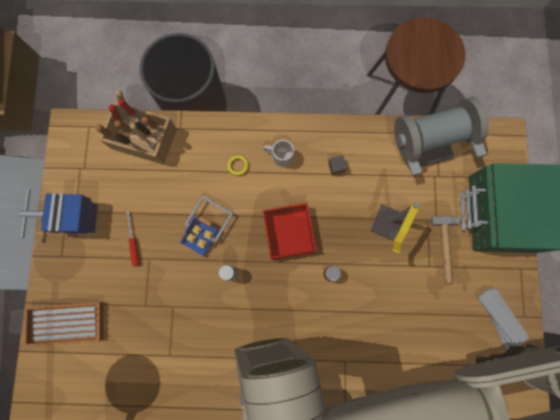

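Scene and top views: the scuttle is at about (200,237) in the top image, with its bail folded toward (220,210). The bin is at (290,232), and the hook strap runs from (414,207) to (397,250). I'll measure these with colour masks and an enlarged crop.

```bash
cat > h.py <<'E'
import numpy as np,cv2
from bench import sensors,optics,r
from scipy.spatial.transform import Rotation as R
def ray(n,px,cal=None):
    c=cal or optics.get_calibration(n);K,P=c["camera_matrix"],c["pose"]
    d=P[:3,:3]@np.linalg.solve(K,[px[0],px[1],1.]);return P[:3,3],d
def onz(n,px,z):
    o,d=ray(n,px);return o+d*(z-o[2])/d[2]
def proj(n,p):
    c=optics.get_calibration(n);P=c["pose"];q=c["camera_matrix"]@(P[:3,:3].T@(np.array(p)-P[:3,3]));return q[:2]/q[2]
def tri(pts):
    A=np.zeros((3,3));b=np.zeros(3)
    for n,px in pts:
        o,d=ray(n,px);d=d/np.linalg.norm(d);M=np.eye(3)-np.outer(d,d);A+=M;b+=M@o
    return np.linalg.solve(A,b)
E
python3 - <<'E'
from h import *
t=cv2.imread("pics/top0.png");s=cv2.imread("pics/scene0.png")
a=cv2.resize(t[185:275,165:325],None,fx=5,fy=5,interpolation=cv2.INTER_CUBIC)[:,:800]
cv2.imwrite("pics/c1.png",a)
b=cv2.resize(t[190:265,365:445],None,fx=5,fy=5,interpolation=cv2.INTER_CUBIC)
c=cv2.resize(s[235:295,320:400],None,fx=5,fy=5,interpolation=cv2.INTER_CUBIC)
o=np.zeros((375,800,3),np.uint8);o[:,:400]=b;o[:300,400:]=c;cv2.imwrite("pics/c2.png",o)
for n,im in(("top",t),("scene",s)):
    hsv=cv2.cvtColor(im,cv2.COLOR_BGR2HSV)
    for nm,lo,hi in(("yel",(24,170,120),(33,255,255)),("red",(0,200,60),(4,255,255)),("blue",(108,120,50),(122,255,255))):
        m=cv2.inRange(hsv,lo,hi);cs,_=cv2.findContours(m,0,2)
        for k in cs:
            if cv2.contourArea(k)>40:print(n,nm,cv2.contourArea(k),[np.round(v,1).tolist() if not isinstance(v,float) else round(v,1) for v in cv2.minAreaRect(k)])
E
```

```text
top yel 174.5 [[408.0, 220.5], [7.6, 28.6], 26.6]
top yel 260.5 [[238.0, 165.0], [18.0, 18.0], 90.0]
top blue 67.0 [[195.8, 245.4], [21.5, 8.9], 26.6]
top blue 575.0 [[70.7, 213.0], [17.7, 36.0], 6.7]
top blue 124.0 [[46.0, 211.9], [4.7, 34.6], 7.1]
scene yel 362.5 [[304.5, 299.0], [20.0, 23.0], 90.0]
scene red 49.0 [[428.0, 326.0], [8.0, 8.0], 90.0]
scene red 116.5 [[443.5, 336.0], [30.0, 7.0], 90.0]
scene red 63.0 [[440.4, 269.6], [17.7, 5.2], 81.9]
scene red 1119.0 [[284.1, 235.6], [48.7, 35.1], 9.2]
scene blue 207.0 [[541.5, 292.5], [29.0, 9.0], 90.0]
scene blue 595.5 [[509.4, 284.1], [27.9, 26.7], 14.0]
scene blue 2248.5 [[46.9, 94.3], [44.2, 62.4], 74.1]
```

View pics/c1.png

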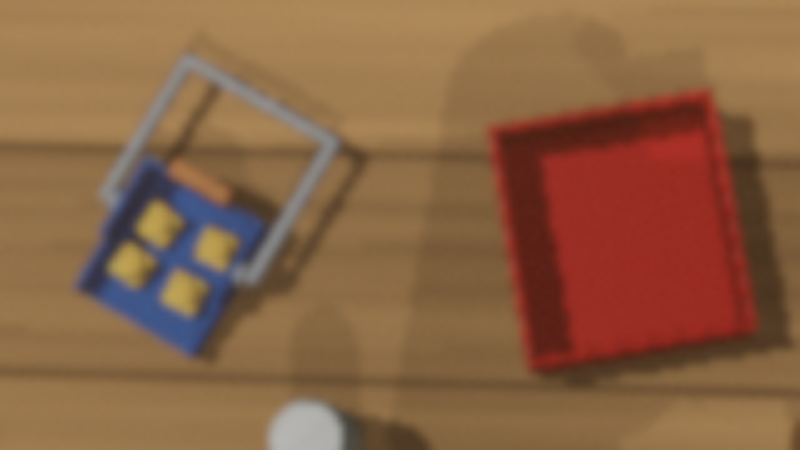

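View pics/c2.png

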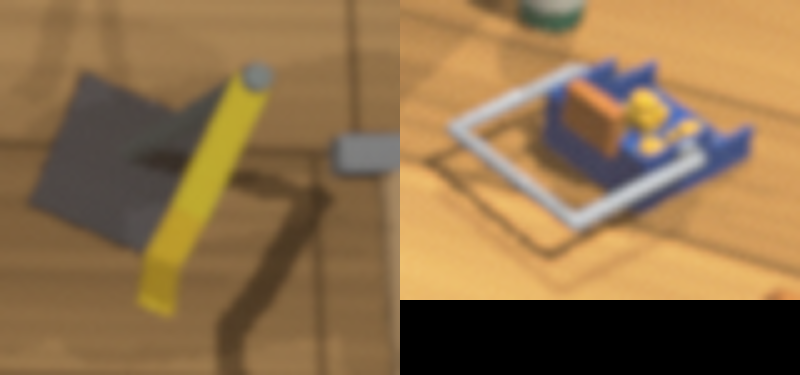

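The crops show, in c1 pixels:
- Bail crossbar corners: (188,60) and (340,145)
- Grip: (200,182)
- Lip corners: (82,285) and (195,353)
- Bin rim corners: (490,130), (712,92), (757,330) and (532,370)

In c2 the post top is at (257,76), the strap's V bottom is near (158,263), and its tip is at (157,308).

Run:
```python
from h import *
np.set_printoptions(precision=1,suppress=True)
c1=lambda u,v:(165+u/5-.4,185+v/5-.4)
c2=lambda u,v:(365+u/5-.4,190+v/5-.4)
cs=lambda u,v:(320+(u-400)/5-.4,235+v/5-.4)
A,B=onz("top",c1(188,60),36),onz("top",c1(340,145),36)
print("bail",A,B,np.linalg.norm(A-B),(A+B)/2)
L1,L2=onz("top",c1(82,285),26),onz("top",c1(195,353),26);print("lip",L1,L2,(L1+L2)/2)
g=onz("top",c1(200,182),66);print("grip",g)
A2,B2=onz("scene",cs(455,127),36),onz("scene",cs(577,222),36);print("bail scene",A2,B2,np.linalg.norm(A2-B2))
print("grip scene",onz("scene",cs(598,98),66))
for a,b in((A,B),(A2,B2),(L1,L2)):
    d=(a-b);print(np.degrees(np.arctan2(d[1],d[0]))-90)
for q in((490,130),(712,92),(757,330),(532,370)):print("bin",onz("top",c1(*q),70))
P=onz("top",c2(257,76),292);T=onz("top",c2(157,308),268);V=onz("top",c2(158,263),239)
print("post",P,"tip",T,"V",V)
for q in((85,73),(30,205),(150,255)):print("base",onz("top",c2(*q),12))
# other objects
for n,p,z in(("can",(226,272),110),("jar",(333,273),80),("mug",(283,151),85),("blk",(338,165),50),("tape",(238,165),20),("hamhead",(445,222),20),("ham end",(448,282),10),("toolbox",(495,215),150)):print(n,onz("top",p,z))
hs=[proj("scene",p) for p in (P,T,V)];print(hs)
```

```text
bail [627.5 272.8  36. ] [572.  167.4  36. ] 119.10869850833491 [599.8 220.1  36. ]
lip [475.  336.4  26. ] [431.9 258.2  26. ] [453.4 297.3  26. ]
grip [540.3 253.9  66. ]
bail scene [568.7 170.6  36. ] [623.4 271.8  36. ] 114.97412996712504
grip scene [537.8 254.3  66. ]
-27.806305981976585
-208.35441717835317
-28.872804896052344
bin [578.7  65.5  70. ]
bin [607.4 -78.7  70. ]
bin [ 453.  -109.6   70. ]
bin [423.8  33.5  70. ]
post [ 566.  -363.6  292. ] tip [ 440.7 -312.6  268. ] V [ 468.4 -321.4  239. ]
base [ 620.6 -334.7   12. ]
base [ 529.4 -296.2   12. ]
base [ 497.8 -375.6   12. ]
can [376.7 169.8 110. ]
jar [ 383.3 -163.    80. ]
mug [777.9   3.8  85. ]
blk [ 744.2 -182.2   50. ]
tape [745.2 158.7  20. ]
hamhead [ 563.5 -542.8   20. ]
ham end [ 366.3 -547.2   10. ]
toolbox [ 568.2 -645.4  150. ]
[array([189.3, 158.9]), array([223.1, 154.8]), array([217.6, 164.4])]
```

Run:
```python
from h import *
im=optics.snapshot("wrist");cv2.imwrite("pics/w0.png",im[:,:,::-1]);c=optics.get_calibration("wrist");print(np.round(c["pose"],3).tolist());np.savez("w0.npz",K=c["camera_matrix"],P=c["pose"])
```

```text
[[0.295, -0.912, -0.286, 251.452], [-0.956, -0.282, -0.088, -550.385], [-0.001, 0.299, -0.954, 372.818], [0.0, 0.0, 0.0, 1.0]]
```

Call:
apply_moves(
  targets=[
    [32.7,-37.9,0,0,0,0,0],
    [32.7,-37.9,0,0,0,0,0],
    [32.7,-37.9,0,0,0,0,0],
    [32.7,-37.9,0,0,0,0,0],
    [32.7,-37.9,0,0,0,0,0],
    [32.7,-37.9,0,0,0,0,0],
    [32.7,-37.9,0,0,0,0,0],
    [32.7,-37.9,0,0,0,0,0],
    [32.7,-37.9,0,0,0,0,0],
    [32.7,-37.9,0,0,0,0,0],
    [32.7,-37.9,0,0,0,0,0],
    [32.7,-37.9,0,0,0,0,0],
    [32.7,-37.9,0,0,0,0,0.4],
    [32.7,-37.9,0,0,0,0,0.4],
    [32.7,-37.9,0,0,0,0,0.4],
    [32.7,-37.9,0,0,0,0,0.4],
    [32.7,-37.9,0,0,0,0,0.4],
    [32.7,-37.9,0,0,0,0,0.4],
  ],
)

```text
time: 2.4
tool_pos: [538.2, 254.5, 230.9]
tcp_rot: [180.0, 0.0, 17.2]
ft_force: [-0.7, -1.0, 0.7]
finger_gap: 51.2
grip_force: 0.0
```

Call:
apply_moves(
  targets=[
    [0,0,0,0,0,-0.155,0.4],
    [0,0,0,0,0,-0.155,0.4],
    [0,0,0,0,0,-0.155,0.4],
    [0,0,0,0,0,-0.155,0.4],
    [0,0,0,0,0,-0.155,0.4],
    [0,0,0,0,0,0,0.4],
  ],
)

```text
time: 3.15
tool_pos: [537.6, 252.8, 230.9]
tcp_rot: [-180.0, 0.0, 61.6]
ft_force: [-0.0, -0.0, -0.0]
finger_gap: 51.2
grip_force: 0.0
```

Run:
```python
from h import *
im=optics.snapshot("wrist");c=optics.get_calibration("wrist");print(np.round(c["pose"],3).tolist());s=sensors.sense();print(s)
np.savez("w1.npz",K=c["camera_matrix"],P=c["pose"])
a=cv2.imread("pics/w0.png");o=np.hstack([cv2.resize(a,(400,300)),cv2.resize(im[:,:,::-1],(400,300))]);cv2.imwrite("pics/w1.png",im[:,:,::-1]);cv2.imwrite("pics/w01.png",o)
```

```text
[[0.878, -0.457, -0.144, 575.053], [-0.479, -0.837, -0.263, 319.749], [-0.0, 0.3, -0.954, 373.283], [0.0, 0.0, 0.0, 1.0]]
{'time': 3.2, 'joint_pos': array([2.02392633e+01, 6.61186062e+00, 8.62323143e+01, 1.08563694e-03,
       8.71904466e+01, 4.87968108e+01]), 'qd': array([-0.07144522, -0.06586446, -0.06131537,  0.11606767,  0.07892869,
        1.10283232]), 'joint_efforts': array([ 8.80800770e-03, -5.61299443e+01, -5.00735521e+01,  4.16386702e-04,
        4.72673462e-03, -6.87054992e-01]), 'tool_pos': array([537.67724657, 252.82182407, 230.96142918]), 'tcp_rot': array([-1.79976378e+02,  2.53342544e-02,  6.14424041e+01]), 'ft_force': array([0.66760814, 0.31956089, 0.52696141]), 'wrist_torque': array([0.041751  , 0.05239397, 0.01045059]), 'grip_force': 0.0, 'finger_gap': 50.931676230731725}
```

View pics/w01.png

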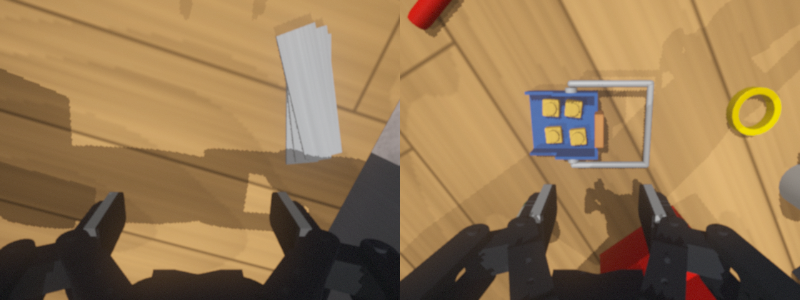

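The wrist view shows the scuttle aligned with the image axes. In the composite the grip is near (599,131) and the bail crossbar is at x≈648. I'll refine the position from this view.

Run:
```python
from h import *
np.set_printoptions(precision=1,suppress=True)
im=cv2.imread("pics/w1.png");d=np.load("w1.npz");cal={"camera_matrix":d["K"],"pose":d["P"]}
def oz(px,z):
    o,v=ray("wrist",px,cal);return o+v*(z-o[2])/v[2]
crop=im[90:250,160:380];hsv=cv2.cvtColor(crop,cv2.COLOR_BGR2HSV)
m=cv2.inRange(hsv,(110,100,60),(125,255,255))
for nm,lo,hi in(("blue",(105,100,40),(128,255,255)),("grip",(5,130,150),(12,255,255)),("steel",(0,0,110),(180,45,255)),("steel",(90,0,110),(130,70,255))):
    m=cv2.inRange(hsv,lo,hi);cs,_=cv2.findContours(m,0,2)
    for k in cs:
        if cv2.contourArea(k)>60:
            k=k+np.array([160,90]);x,y,w,h=cv2.boundingRect(k);print(nm,cv2.contourArea(k),(x,y,w,h),cv2.minAreaRect(k))
cv2.imwrite("pics/w1c.png",cv2.resize(crop,None,fx=3.5,fy=3.5,interpolation=cv2.INTER_CUBIC))
```

```text
blue 5173.5 (176, 128, 101, 95) ((226.0, 175.0), (94.0, 100.0), 90.0)
steel 2700.0 (230, 112, 125, 123) ((292.0, 173.0), (122.0, 124.0), 90.0)
steel 156.5 (229, 223, 66, 11) ((261.18902587890625, 229.2987823486328), (65.37545776367188, 9.607542991638184), 6.340191841125488)
```

View pics/w1c.png

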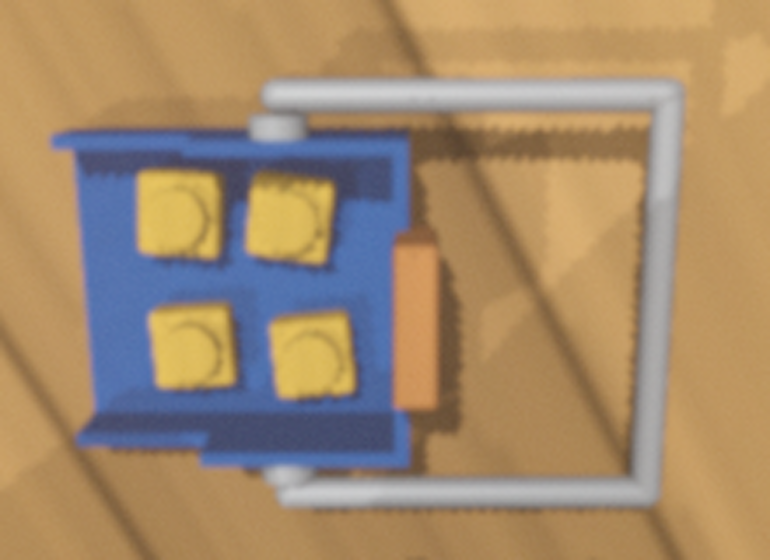

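The crop shows the bail corner axes at (667,97) and (647,490), and the grip's top face centred near (417,326). The bushes sit well clear of the grip.

Run:
```python
from h import *
np.set_printoptions(precision=2,suppress=True)
d=np.load("w1.npz");cal={"camera_matrix":d["K"],"pose":d["P"]}
def oz(u,v,z):
    o,w=ray("wrist",(160+u/3.5-.36,90+v/3.5-.36),cal);return o+w*(z-o[2])/w[2]
A,B=oz(667,97,36),oz(647,490,36);D=A-B;print(A,B,np.linalg.norm(D),np.degrees(np.arctan2(D[1],D[0]))-90)
g=[oz(u,v,68) for u,v in((400,243),(438,243),(397,408),(437,408))];print(g,np.mean(g,0))
m=(A+B)/2;y=np.radians(np.degrees(np.arctan2(D[1],D[0]))-90);x=np.array([np.cos(y),np.sin(y),0])
print("orig by bail",m-120*x,"grip by bail",m-68*x)
for u,v in((60,140),(82,440)):print("lip",oz(u,v,26))
s=sensors.sense();M=R.from_euler("xyz",s["tcp_rot"],degrees=True).as_matrix();print(M.T@(d["P"][:3,3]-s["tool_pos"]))
```

```text
[627.06 270.22  36.  ] [574.01 170.43  36.  ] 113.01376995395378 -27.99596476199595
[array([548.01, 274.73,  68.  ]), array([556.41, 270.15,  68.  ]), array([526.37, 236.93,  68.  ]), array([535.58, 231.9 ,  68.  ])] [541.59 253.43  68.  ]
orig by bail [494.58 276.65  36.  ] grip by bail [540.49 252.24  36.  ]
lip [474.85 339.42  26.  ]
lip [431.55 262.14  26.  ]
[  76.59    0.78 -142.36]
```

Call:
apply_moves(
  targets=[
    [1.6,2.4,27,0,0,0,0.4],
    [0,0,27,0,0,0,0.4],
    [0,0,27,0,0,0,0.4],
    [0,0,27,0,0,0,0.4],
    [0,0,27,0,0,0,0.4],
    [0,0,27,0,0,0,0.4],
    [0,0,17,0,0,0,0.4],
    [0,0,10,0,0,0,0.4],
    [0,0,0,0,0,0,0.4],
  ],
)

```text
time: 4.32
tool_pos: [540.5, 253.1, 41.9]
tcp_rot: [-180.0, 0.0, 61.6]
ft_force: [-0.1, 0.2, 0.8]
finger_gap: 51.2
grip_force: 0.0
```

Call:
apply_moves(
  targets=[
    [0,0,0,0,0,0,0.7],
    [0,0,0,0,0,0,0.8],
    [0,0,0,0,0,0,0.9],
    [0,0,0,0,0,0,1],
    [0,0,0,0,0,0,1],
  ],
  force=80,
)

```text
time: 4.95
tool_pos: [541.3, 253.7, 43.6]
tcp_rot: [180.0, -0.1, 61.6]
ft_force: [-3.2, 0.3, 6.8]
finger_gap: 10.2
grip_force: 78.9
```

Run:
```python
from h import *
s=sensors.sense();print(s["joint_pos"],s["tool_pos"],s["tcp_rot"],s["grip_force"],s["finger_gap"],s["ft_force"])
from scipy.optimize import least_squares
# fit planar kinematics: a1,d1,L1,L2,Lt,lat
data=[([-77.66006,7.51722,85.3288,0,87.2618],[177.65386,-572.51956,230.2266]),([20.23926,6.61186,86.23231,0,87.19045],[537.67725,252.82182,230.96143]),(s["joint_pos"],s["tool_pos"])]
def fk(p,q):
    a,d,L1,L2,T,l=p;q=np.radians(q);u=q[1]+q[2]
    r=a+L1*np.sin(q[1])+L2*np.sin(u)+T*np.sin(u+q[4]);z=d+L1*np.cos(q[1])+L2*np.cos(u)+T*np.cos(u+q[4])
    return np.array([r*np.cos(q[0])-l*np.sin(q[0]),r*np.sin(q[0])+l*np.cos(q[0]),z])
f=lambda p:np.concatenate([fk(p,q)-x for q,x in data]+[(p-p0)*1e-3])
p0=np.array([50,478,425,425,250,50.])
o=least_squares(f,p0);print(np.round(o.x,1),np.round(o.fun[:9],2))
```

```text
[2.01867492e+01 1.64566582e+01 9.54579092e+01 2.27098665e-02
 6.79969294e+01 4.85369567e+01] [541.25014838 253.69291277  43.58917194] [ 1.79957188e+02 -8.02721058e-02  6.16413303e+01] 78.9265342609724 10.188074812444123 [-3.1737542   0.31103046  6.81934628]
[  12.1  -99.7  252.8  551.9 -106.8   51.2] [-0.09  0.63  0.12  0.53  0.24 -0.11  0.08 -0.06 -0.01]
```

```bash
cat >> h.py <<'E'
from scipy.linalg import logm,expm
def T(p,Rm):
    M=np.eye(4);M[:3,:3]=Rm;M[:3,3]=p;return M
def cur():
    s=sensors.sense();return T(s["tool_pos"],R.from_euler("xyz",s["tcp_rot"],degrees=True).as_matrix())
def twist(A,B,n):
    L=np.real(logm(np.linalg.inv(A)@B))/n
    return np.round([*L[:3,3],L[2,1],L[0,2],L[1,0]],4)
def tool_on_scuttle(yaw,tilt): # tool y = scuttle x, tool z=-scuttle z
    S=R.from_euler("z",yaw,degrees=True)*R.from_euler("y",-tilt,degrees=True)
    return S.as_matrix()@np.array([[0,1,0],[1,0,0],[0,0,-1]]).T
E
python3 - <<'E'
from h import *
C=cur();print(R.from_matrix(C[:3,:3].T@tool_on_scuttle(-28,0)).magnitude())
up=C.copy();up[2,3]=225
H=T([541,-147,165],tool_on_scuttle(-78.5,0))
print("up->H",twist(up,H,14))
P=T([522.4,-55.3,163.5],tool_on_scuttle(-78.5,65))
print("H->P",twist(H,P,12))
for k in (3,6,9):
    tw=twist(up,H,14);L=np.zeros((4,4));L[:3,3]=tw[:3];L[2,1]=tw[3];L[0,2]=tw[4];L[1,0]=tw[5];L[:3,:3]-=L[:3,:3].T.copy()
    print((up@expm(L*k))[:3,3])
E
```

```text
0.0064587060140036704
up->H [-1.76276e+01  2.37246e+01  4.27880e+00  0.00000e+00 -1.00000e-04
  6.25000e-02]
H->P [ 4.6000e-03 -7.0134e+00 -4.3116e+00 -9.4500e-02  0.0000e+00  0.0000e+00]
[571.05008212 170.32264998 212.13838835]
[584.78328399  82.85895145 199.27143733]
[581.96831979  -5.63154681 186.40421085]
```

Call:
apply_moves(
  targets=[
    [0,0,-10,0,0,0,1],
    [0,0,-20,0,0,0,1],
    [0,0,-30,0,0,0,1],
    [0,0,-30,0,0,0,1],
    [0,0,-30,0,0,0,1],
    [0,0,-30,0,0,0,1],
    [0,0,-20,0,0,0,1],
    [0,0,-12,0,0,0,1],
  ],
)

```text
time: 5.95
tool_pos: [541.0, 253.2, 225.9]
tcp_rot: [179.9, -0.1, 61.6]
ft_force: [-0.1, 1.0, -5.8]
finger_gap: 10.3
grip_force: 78.3
```

Call:
apply_moves(
  targets=[
    [-8.8,11.9,2.1,0,0,0.0313,1],
    [-17.6,23.7,4.3,0,0,0.0625,1],
    [-17.6,23.7,4.3,0,0,0.0625,1],
    [-17.6,23.7,4.3,0,0,0.0625,1],
    [-17.6,23.7,4.3,0,0,0.0625,1],
    [-17.6,23.7,4.3,0,0,0.0625,1],
    [-17.6,23.7,4.3,0,0,0.0625,1],
    [-17.6,23.7,4.3,0,0,0.0625,1],
    [-17.6,23.7,4.3,0,0,0.0625,1],
    [-17.6,23.7,4.3,0,0,0.0625,1],
    [-17.6,23.7,4.3,0,0,0.0625,1],
    [-17.6,23.7,4.3,0,0,0.0625,1],
    [-17.6,23.7,4.3,0,0,0.0625,1],
    [-17.6,23.7,4.3,0,0,0.0625,1],
    [-8.8,11.9,2.1,0,0,0.0313,1],
    [0,0,0,0,0,0,1],
  ],
)

```text
time: 7.95
tool_pos: [551.6, -147.9, 163.0]
tcp_rot: [-179.9, 0.1, 11.4]
ft_force: [1.2, 0.5, -6.8]
finger_gap: 10.5
grip_force: 78.3
```

Run:
```python
from h import *
s=sensors.sense();print(s["joint_pos"],s["tool_pos"])
P=T([522.4,-55.3,163.5],tool_on_scuttle(-78.5,65))
print("H->P",twist(cur(),P,13))
a=optics.snapshot("scene");b=optics.snapshot("top")
o=np.hstack([cv2.resize(a[150:330,190:430],(400,300)),cv2.resize(b[160:310,190:390],(400,300))]);cv2.imwrite("pics/h.png",o[:,:,::-1])
```

```text
[-2.01498572e+01  5.52083995e+00  9.45834834e+01 -1.63214238e-03
  8.00144493e+01  5.84715180e+01] [ 551.58606744 -147.86915754  162.95499159]
H->P [-7.9080e-01 -6.5900e+00 -4.2451e+00 -8.7300e-02  2.0000e-04 -1.0000e-04]
```

View pics/h.png

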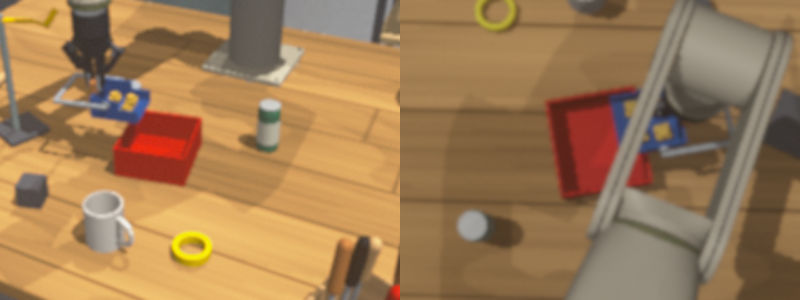

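The scuttle is held level with the bushes still in it. Its lip is over the bin, at about (625,130) in the top half of the composite. Now I'll tilt.

Call:
apply_moves(
  targets=[
    [-0.8,-6.6,-4.2,-0.0873,0,0,1],
    [-0.8,-6.6,-4.2,-0.0873,0,0,1],
    [-0.8,-6.6,-4.2,-0.0873,0,0,1],
    [-0.8,-6.6,-4.2,-0.0873,0,0,1],
    [-0.8,-6.6,-4.2,-0.0873,0,0,1],
    [-0.8,-6.6,-4.2,-0.0873,0,0,1],
    [-0.8,-6.6,-4.2,-0.0873,0,0,1],
    [-0.8,-6.6,-4.2,-0.0873,0,0,1],
    [-0.8,-6.6,-4.2,-0.0873,0,0,1],
    [-0.8,-6.6,-4.2,-0.0873,0,0,1],
    [-0.8,-6.6,-4.2,-0.0873,0,0,1],
    [-0.8,-6.6,-4.2,-0.0873,0,0,1],
    [-0.8,-6.6,-4.2,-0.0873,0,0,1],
    [0,0,0,0,0,0,1],
    [0,0,0,0,0,0,1],
    [0,0,0,0,0,0,1],
    [0,0,0,0,0,0,1],
    [0,0,0,0,0,0,1],
  ],
)

```text
time: 10.3
tool_pos: [523.4, -55.0, 168.8]
tcp_rot: [115.0, -0.1, 11.5]
ft_force: [-0.3, -0.6, -4.8]
finger_gap: 10.4
grip_force: 79.3
```

Run:
```python
from h import *
s=sensors.sense();print(s["joint_pos"],s["tool_pos"],s["tcp_rot"],s["ft_force"])
a=optics.snapshot("scene");b=optics.snapshot("top")
o=np.hstack([cv2.resize(a[150:330,190:430],(400,300)),cv2.resize(b[160:310,190:390],(400,300))]);cv2.imwrite("pics/p.png",o[:,:,::-1])
```

```text
[ 24.91304476  15.13306564 107.64357932 -61.96502527  87.0208761
 125.08780587] [523.41504097 -54.99206705 168.78582521] [ 1.15010282e+02 -5.84263329e-02  1.14605214e+01] [-0.28899153 -0.63871991 -4.80293612]
```

View pics/p.png

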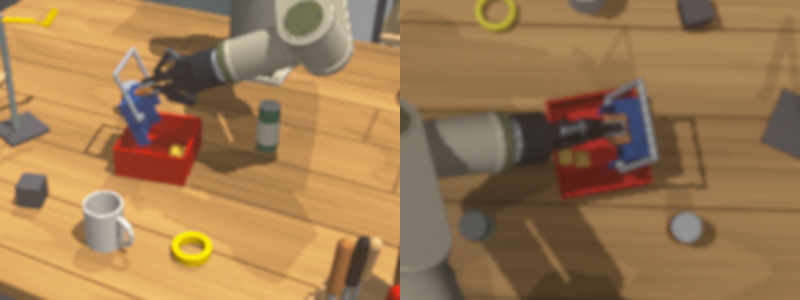

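Call:
apply_moves(
  targets=[
    [0.8,6.6,4.2,0.0873,0,0,1],
    [0.8,6.6,4.2,0.0873,0,0,1],
    [0.8,6.6,4.2,0.0873,0,0,1],
    [0.8,6.6,4.2,0.0873,0,0,1],
    [0.8,6.6,4.2,0.0873,0,0,1],
    [0.8,6.6,4.2,0.0873,0,0,1],
    [0.8,6.6,4.2,0.0873,0,0,1],
    [0.8,6.6,4.2,0.0873,0,0,1],
    [0.8,6.6,4.2,0.0873,0,0,1],
    [0.8,6.6,4.2,0.0873,0,0,1],
    [0.8,6.6,4.2,0.0873,0,0,1],
    [0.8,6.6,4.2,0.0873,0,0,1],
    [0.8,6.6,4.2,0.0873,0,0,1],
    [0,0,0,0,0,0,1],
  ],
)

```text
time: 12.15
tool_pos: [551.8, -149.0, 171.9]
tcp_rot: [-180.0, 0.1, 11.3]
ft_force: [-0.8, -0.8, -3.5]
finger_gap: 10.9
grip_force: 79.1
```

Run:
```python
from h import *
C=cur();s=sensors.sense();print(C[:3,3],s["ft_force"],s["tcp_rot"])
a=optics.snapshot("scene");b=optics.snapshot("top")
for n,i in(("s",a),("t",b)):
    hsv=cv2.cvtColor(i,cv2.COLOR_RGB2HSV);m=cv2.inRange(hsv,(20,120,90),(33,255,255));cs,_=cv2.findContours(m,0,2)
    print(n,[(np.round(cv2.minAreaRect(k)[0]).tolist(),cv2.contourArea(k)) for k in cs if cv2.contourArea(k)>8])
o=np.hstack([cv2.resize(a[170:290,230:390],(400,300),interpolation=2),cv2.resize(b[160:310,190:390],(400,300))]);cv2.imwrite("pics/q.png",o[:,:,::-1])
up=T([541,253.5,200],tool_on_scuttle(-23,0))
print("H->up",twist(C,up,16))
```

```text
[ 551.81375783 -149.04820794  171.85558455] [-0.82392217 -0.79269656 -3.54896839] [-1.79997859e+02  1.33031701e-01  1.13355892e+01]
s [([514.0, 417.0], 21.5), ([549.0, 408.0], 132.0), ([484.0, 406.0], 56.0), ([305.0, 299.0], 428.5), ([298.0, 280.0], 9.0), ([159.0, 267.0], 24.0), ([296.0, 240.0], 18.5), ([207.0, 162.0], 73.0)]
t [([280.0, 239.0], 17.0), ([274.0, 226.0], 25.5), ([405.0, 228.0], 355.0), ([238.0, 165.0], 347.0)]
H->up [ 1.59858e+01 -2.07396e+01 -1.77320e+00 -1.00000e-04  1.00000e-04
 -6.07000e-02]
```

View pics/q.png

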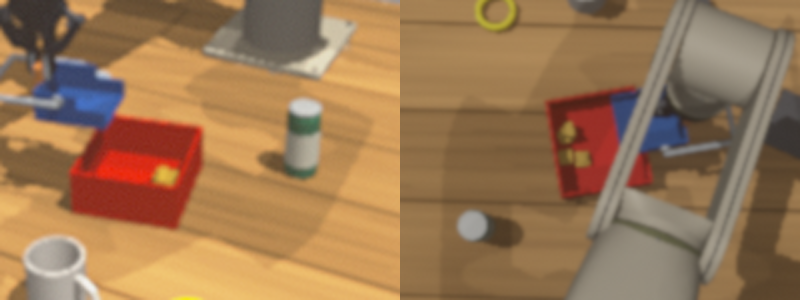

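The tray is empty: the wrist force reads 3.5 N and no yellow shows in it. The bushes lie in the bin, near (570,150) in the composite. Now I'll return the scuttle to its free spot, at the hook's yaw.

Call:
apply_moves(
  targets=[
    [8,-10.4,-0.9,0,0,-0.0303,1],
    [16,-20.7,-1.8,0,0,-0.0607,1],
    [16,-20.7,-1.8,0,0,-0.0607,1],
    [16,-20.7,-1.8,0,0,-0.0607,1],
    [16,-20.7,-1.8,0,0,-0.0607,1],
    [16,-20.7,-1.8,0,0,-0.0607,1],
    [16,-20.7,-1.8,0,0,-0.0607,1],
    [16,-20.7,-1.8,0,0,-0.0607,1],
    [16,-20.7,-1.8,0,0,-0.0607,1],
    [16,-20.7,-1.8,0,0,-0.0607,1],
    [16,-20.7,-1.8,0,0,-0.0607,1],
    [16,-20.7,-1.8,0,0,-0.0607,1],
    [16,-20.7,-1.8,0,0,-0.0607,1],
    [16,-20.7,-1.8,0,0,-0.0607,1],
    [16,-20.7,-1.8,0,0,-0.0607,1],
    [16,-20.7,-1.8,0,0,-0.0607,1],
    [8,-10.4,-0.9,0,0,-0.0303,1],
    [0,0,0,0,0,0,1],
  ],
)

```text
time: 14.5
tool_pos: [552.4, 256.8, 201.6]
tcp_rot: [180.0, 0.0, 67.3]
ft_force: [0.4, -0.9, -4.3]
finger_gap: 10.5
grip_force: 79.2
```

Call:
apply_moves(
  targets=[
    [0,0,12,0,0,0,1],
    [0,0,24,0,0,0,1],
    [0,0,24,0,0,0,1],
    [0,0,24,0,0,0,1],
    [0,0,24,0,0,0,1],
    [0,0,24,0,0,0,1],
    [0,0,12,0,0,0,1],
    [0,0,6,0,0,0,1],
    [0,0,3,0,0,0,1],
    [0,0,2,0,0,0,1],
  ],
)

```text
time: 15.75
tool_pos: [553.8, 255.7, 47.2]
tcp_rot: [179.9, -0.1, 67.1]
ft_force: [0.3, -0.4, -4.6]
finger_gap: 10.3
grip_force: 79.1
```

Call:
apply_moves(
  targets=[
    [0,0,1.5,0,0,0,1],
    [0,0,1,0,0,0,1],
    [0,0,1,0,0,0,1],
    [0,0,0,0,0,0,1],
  ],
)

```text
time: 16.25
tool_pos: [553.5, 255.6, 43.6]
tcp_rot: [180.0, -0.0, 67.1]
ft_force: [-2.3, -1.3, 2.4]
finger_gap: 10.4
grip_force: 80.0
```

Call:
apply_moves(
  targets=[
    [0,0,0.5,0,0,0,0.8],
    [0,0,0,0,0,0,0.5],
    [0,0,0,0,0,0,0.4],
    [0,0,0,0,0,0,0.4],
    [0,0,-20,0,0,0,0.4],
    [0,0,-32,0,0,0,0.4],
    [0,0,-32,0,0,0,0.4],
    [0,0,-32,0,0,0,0.4],
    [0,0,-32,0,0,0,0.4],
    [0,0,-22,0,0,0,0.4],
    [0,0,-17,0,0,0,0.4],
    [0,0,0,0,0,0,0.4],
  ],
)

```text
time: 17.75
tool_pos: [554.0, 255.8, 231.9]
tcp_rot: [179.8, -0.1, 67.1]
ft_force: [-0.6, 0.1, -0.2]
finger_gap: 51.3
grip_force: 0.0
```

Run:
```python
from h import *
np.set_printoptions(precision=1,suppress=True)
s=sensors.sense();cal=optics.get_calibration("wrist");im=optics.snapshot("wrist")[:,:,::-1].copy();cv2.imwrite("pics/w2.png",im)
def oz(px,z):
    o,w=ray("wrist",px,cal);return o+w*(z-o[2])/w[2]
print(s["tool_pos"],s["tcp_rot"])
hsv=cv2.cvtColor(im,cv2.COLOR_BGR2HSV);m=cv2.inRange(hsv,(0,0,110),(180,45,255));m[260:]=0
cs,_=cv2.findContours(m,0,2)
for k in cs:
    if cv2.contourArea(k)>400:print(cv2.contourArea(k),cv2.boundingRect(k))
k=max([k for k in cs],key=lambda k:cv2.contourArea(k) if 200<k[:,0,0].mean()<400 else 0)
x,y,w,h=cv2.boundingRect(k)
mm=np.zeros_like(m);cv2.drawContours(mm,[k],-1,255,-1);mm&=m
# crossbar axis: per-row right-most run centre
pts=[]
for v in range(y+14,y+h-14,3):
    u=np.flatnonzero(mm[v]);e=u.max();j=e
    while mm[v,j]:j-=1
    pts.append(((j+1+e)/2,v,e-j))
pts=np.array(pts);pts=pts[np.abs(pts[:,2]-np.median(pts[:,2]))<3];f=np.polyfit(pts[:,1],pts[:,0],1);print("width",np.median(pts[:,2]),len(pts))
# side arm axes: on column near crossbar
c=int(f[1]+f[0]*(y+h/2))-15;v=np.flatnonzero(mm[:,c]);t=v[v<y+h/2];b=v[v>y+h/2];print(t.min(),t.max(),b.min(),b.max())
A=oz((np.polyval(f,t.mean()),t.mean()),36);B=oz((np.polyval(f,b.mean()),b.mean()),36);D=A-B
print(A,B,np.linalg.norm(D),(A+B)/2,"yaw",np.degrees(np.arctan2(D[1],D[0]))-90)
```

```text
[554.  255.8 231.9] [179.8  -0.1  67.1]
2719.0 (211, 116, 141, 122)
width 8.0 32
117 124 229 237
[638.4 280.5  36. ] [594.  175.3  36. ] 114.16165773490756 [616.2 227.9  36. ] yaw -22.919259202309405
```

Call:
apply_moves(
  targets=[
    [-8.6,17,0,0,0,0,0.4],
    [-8.6,17,0,0,0,0,0.4],
    [-8.6,17,0,0,0,0,0.4],
    [-8.6,17,0,0,0,0,0.4],
    [0,0,20,0,0,0,0.4],
    [0,0,34,0,0,0,0.4],
    [0,0,34,0,0,0,0.4],
    [0,0,34,0,0,0,0.4],
    [0,0,34,0,0,0,0.4],
    [0,0,28,0,0,0,0.4],
    [0,0,18,0,0,0,0.4],
    [0,0,10,0,0,0,0.4],
    [0,0,0,0,0,0,0.4],
  ],
)

```text
time: 19.42
tool_pos: [602.0, 197.4, 16.9]
tcp_rot: [-180.0, 0.0, 67.1]
ft_force: [-0.6, -0.1, 1.0]
finger_gap: 51.3
grip_force: 0.0
```

Call:
apply_moves(
  targets=[
    [0,0,0,0,0,0,0.7],
    [0,0,0,0,0,0,0.85],
    [0,0,0,0,0,0,1],
    [0,0,0,0,0,0,1],
    [0,0,0,0,0,0,1],
  ],
  force=20,
)

```text
time: 20.05
tool_pos: [603.2, 197.4, 18.1]
tcp_rot: [179.9, -0.0, 67.1]
ft_force: [2.3, -0.1, 3.4]
finger_gap: 8.3
grip_force: 19.8
```

Call:
apply_moves(
  targets=[
    [0,-0.6,-11,0,0,0,1],
    [0,-1.7,-10.9,0,0,0,1],
    [0,-2.8,-10.6,0,0,0,1],
    [0,-4,-10.3,0,0,0,1],
    [0,-5,-9.8,0,0,0,1],
    [0,-6,-9.2,0,0,0,1],
    [0,-6.9,-8.5,0,0,0,1],
    [0,-7.8,-7.8,0,0,0,1],
  ],
)

```text
time: 21.05
tool_pos: [570.0, 211.1, 96.2]
tcp_rot: [180.0, -0.0, 67.1]
ft_force: [1.0, -0.2, -0.6]
finger_gap: 8.2
grip_force: 19.5
```

Call:
apply_moves(
  targets=[
    [0,-8.5,-6.9,0,0,0,1],
    [0,-9.2,-6,0,0,0,1],
    [0,-9.8,-5,0,0,0,1],
    [0,-10.3,-4,0,0,0,1],
    [0,-10.6,-2.8,0,0,0,1],
    [0,-10.9,-1.7,0,0,0,1],
    [0,-11,-0.6,0,0,0,1],
    [0,0,0,0,0,0,1],
  ],
)

```text
time: 22.05
tool_pos: [506.6, 238.7, 125.8]
tcp_rot: [179.8, -0.1, 67.2]
ft_force: [-0.7, -3.9, 17.5]
finger_gap: 7.9
grip_force: 21.4
```

Run:
```python
from h import *
np.set_printoptions(precision=1,suppress=True)
s=sensors.sense();print(s["tool_pos"],s["ft_force"],s["wrist_torque"])
# hook measurement in the 2 fixed views now
for n in("top","scene"):
    i=optics.snapshot(n);cv2.imwrite(f"pics/{n}3.png",i[:,:,::-1]);hsv=cv2.cvtColor(i,cv2.COLOR_RGB2HSV)
    m=cv2.inRange(hsv,(22,150,90),(33,255,255));cs,_=cv2.findContours(m,0,2)
    for k in cs:
        u,v=k[:,0].mean(0)
        if cv2.contourArea(k)>40 and ((n=="top" and u>350) or (n=="scene" and u<240)):print(n,cv2.contourArea(k),cv2.minAreaRect(k),cv2.approxPolyDP(k,1.5,True)[:,0].tolist())
x=np.array([.92,-.392,0]);y=np.array([.392,.92,0]);sd=np.array([470,-321,0.])
for q in((-31,268),(0,239),(28,255),(105,280)):
    for yy in(-10,10):
        p=sd+x*q[0]+y*yy+[0,0,q[1]];print(q,yy,proj("top",p),proj("scene",p))
```

```text
[506.6 238.7 125.8] [-0.7 -3.9 17.5] [-0.8  0.1 -0.1]
top 322.5 ((404.20892333984375, 228.3690185546875), (9.07361888885498, 49.015777587890625), 24.227745056152344) [[412, 205], [394, 240], [393, 250], [397, 252], [399, 251], [399, 243], [406, 234], [417, 211]]
scene 90.5 ((208.04393005371094, 162.04576110839844), (9.316904067993164, 33.540855407714844), 79.87532806396484) [[224, 156], [221, 155], [215, 163], [208, 160], [193, 160], [191, 162], [218, 165]]
(-31, 268) -10 [398.  252.4] [222.4 154.2]
(-31, 268) 10 [391.2 249.4] [225.3 155.8]
(0, 239) -10 [399.4 243.1] [216.  163.8]
(0, 239) 10 [392.7 240.1] [218.8 165.5]
(28, 255) -10 [404.7 233.4] [208.8 161.9]
(28, 255) 10 [397.9 230.4] [211.7 163.6]
(105, 280) -10 [417.5 206.9] [188.7 161.3]
(105, 280) 10 [410.7 203.9] [191.4 163.1]
```

Call:
apply_moves(
  targets=[
    [0,0,0,0,0,0,1],
    [0,0,0,0,0,0,1],
    [0,0,-3,0,0,0,1],
    [0,0,-6,0,0,0,1],
    [0,0,-12,0,0,0,1],
    [0,0,-20,0,0,0,1],
    [0,0,-20,0,0,0,1],
    [0,0,-20,0,0,0,1],
    [0,0,-20,0,0,0,1],
    [0,0,-20,0,0,0,1],
    [0,0,-12,0,0,0,1],
    [0,0,-6,0,0,0,1],
    [0,0,-2,0,0,0,1],
    [0,0,0,0,0,0,1],
  ],
  force=70,
)

```text
time: 23.9
tool_pos: [505.3, 238.1, 262.8]
tcp_rot: [-180.0, 0.0, 67.1]
ft_force: [-0.1, -0.1, -3.5]
finger_gap: 6.3
grip_force: 68.3
```

Run:
```python
from h import *
s=sensors.sense();print(s["tool_pos"],s["ft_force"],s["wrist_torque"],s["joint_pos"])
a=optics.snapshot("scene");b=optics.snapshot("wrist");cv2.imwrite("pics/w4.png",b[:,:,::-1]);cv2.imwrite("pics/s4.png",a[:,:,::-1])
o=np.hstack([cv2.resize(a[130:280,300:500],(400,300)),cv2.resize(b,(400,300))]);cv2.imwrite("pics/l.png",o[:,:,::-1])
```

```text
[505.2745605  238.07958457 262.80599807] [-0.12782865 -0.11760344 -3.47389916] [-0.15857461  0.00991827  0.01511832] [ 1.99703373e+01  4.65038002e-01  8.93260801e+01 -7.04905091e-04
  9.02736354e+01  4.28322150e+01]
```

View pics/l.png

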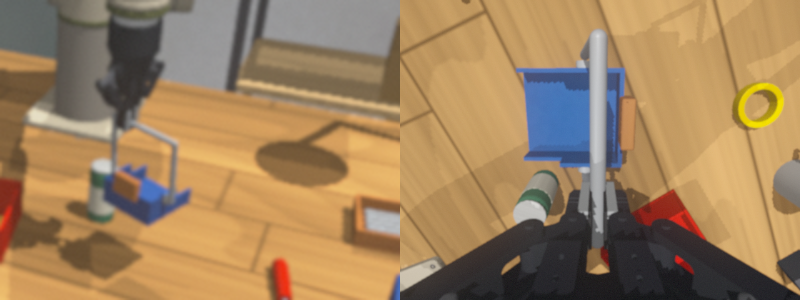

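The scuttle hangs level from the upright bail. In the scene half the crossbar runs from the fingers at (120,120) to its far corner at (175,143). I'll check its slope numerically.

Run:
```python
from h import *
np.set_printoptions(precision=1,suppress=True)
C=cur();tx=C[:3,0];t=C[:3,3]+[0,0,18]
for y in(0,30,60,90):print(y,proj("scene",t+tx*y),proj("wrist",t+tx*y))
print("scale",proj("scene",t+tx*90+[0,0,10])-proj("scene",t+tx*90))
im=cv2.imread("pics/w4.png");hsv=cv2.cvtColor(im,cv2.COLOR_BGR2HSV);m=cv2.inRange(hsv,(0,0,110),(180,45,255))
for v in(60,100,140,180,210,240):
    u=np.flatnonzero(m[v,230:320]);print(v,u.min()+230 if len(u) else None,u.max()+230 if len(u) else None,len(u))
u=np.flatnonzero(m[:,277]);print("top v",u.min())
g=cv2.imread("pics/s4.png");hs=cv2.cvtColor(g,cv2.COLOR_BGR2HSV);m=cv2.inRange(hs,(0,0,110),(180,50,255))
for u in(362,366,370,374,378,382,386,388,390):
    print(u,(np.flatnonzero(m[175:225,u])+175).tolist())
```

```text
0 [363.  188.9] [274.5 294.2]
30 [370.9 192.5] [274.3 224.9]
60 [379.  196.2] [274.  145.6]
90 [387.5 200. ] [273.7  53.9]
scale [ 0.4 -3.1]
60 260 289 30
100 265 289 25
140 266 288 23
180 266 288 23
210 266 288 23
240 251 287 37
top v 41
362 []
366 [190, 191, 192, 193, 215]
370 [180, 181, 192, 193, 194, 213, 221]
374 [194, 195, 196, 219]
378 [196, 197, 198, 221]
382 [198, 199, 200]
386 [200, 201, 202, 208, 209, 210, 211, 212, 213, 214, 215, 216, 217, 218, 219, 220, 221, 222, 223, 224]
388 [202]
390 []
```

Call:
apply_moves(
  targets=[
    [-8.3,1.1,-0.15,0,0,0,1],
    [-16.6,2.2,-0.3,0,0,0,1],
    [-24.8,3.4,-0.4,0,0,0,1],
    [-33.1,4.5,-0.55,0,0,0,1],
    [-33.1,4.5,-0.55,0,0,0,1],
    [-33.1,4.5,-0.55,0,0,0,1],
    [-33.1,4.5,-0.55,0,0,0,1],
    [-33.1,4.5,-0.55,0,0,0,1],
    [-33.1,4.5,-0.55,0,0,0,1],
    [-33.1,4.5,-0.55,0,0,0,1],
    [-33.1,4.5,-0.55,0,0,0,1],
    [-33.1,4.5,-0.55,0,0,0,1],
    [-33.1,4.5,-0.55,0,0,0,1],
    [-33.1,4.5,-0.55,0,0,0,1],
    [-33.1,4.5,-0.55,0,0,0,1],
    [-33.1,4.5,-0.55,0,0,0,1],
    [-33.1,4.5,-0.55,0,0,0,1],
    [-24.8,3.4,-0.4,0,0,0,1],
    [-16.6,2.2,-0.3,0,0,0,1],
    [-8.3,1.1,-0.15,0,0,0,1],
  ],
)

```text
time: 26.5
tool_pos: [356.6, -310.8, 272.9]
tcp_rot: [180.0, 0.0, 67.1]
ft_force: [0.4, 0.3, -3.8]
finger_gap: 6.0
grip_force: 68.3
```

Run:
```python
from h import *
np.set_printoptions(precision=1,suppress=True)
C=cur();s=sensors.sense();print(s["tool_pos"],s["tcp_rot"],s["ft_force"],s["finger_gap"])
im=optics.snapshot("wrist");cv2.imwrite("pics/w5.png",im[:,:,::-1])
hsv=cv2.cvtColor(im,cv2.COLOR_RGB2HSV);m=cv2.inRange(hsv,(22,150,90),(33,255,255));cs,_=cv2.findContours(m,0,2)
for k in cs:
    if cv2.contourArea(k)>40:print(cv2.contourArea(k),cv2.minAreaRect(k),cv2.approxPolyDP(k,2,True)[:,0].tolist())
x=np.array([.92,-.392,0]);y=np.array([.392,.92,0]);sd=np.array([470,-323,0.])
for q in((-31,268),(0,239),(28,255),(105,280)):
    for yy in(-10,10):print(q,yy,proj("wrist",sd+x*q[0]+y*yy+[0,0,q[1]]))
d=C[:3,3]-sd;print("stand coords of TCP",d@x,d@y,d[2])
```

```text
[ 356.6 -310.8  272.9] [180.    0.   67.1] [ 0.4  0.3 -3.8] 6.004991485421481
4528.0 ((500.7484130859375, 193.76214599609375), (54.19468307495117, 118.7601318359375), 86.14936065673828) [[443, 220], [455, 224], [483, 205], [559, 217], [559, 175], [477, 169], [449, 182]]
(-31, 268) -10 [448.3 220.7]
(-31, 268) 10 [455.3 177.1]
(0, 239) -10 [481.1 202.1]
(0, 239) 10 [488.1 164.7]
(28, 255) -10 [557.4 211.7]
(28, 255) 10 [567.8 171.1]
(105, 280) -10 [788.4 230.9]
(105, 280) 10 [810.6 184.2]
stand coords of TCP -109.0740406311982 -33.193207125459296 272.9196918032649
```

Call:
apply_moves(
  targets=[
    [0,0,0,0,0,0,1],
    [-0.5,4,0,0,0,0,1],
    [-0.5,8,0,0,0,0,1],
    [-0.5,13,0,0,0,0,1],
    [-0.5,15,0,0,0,0,1],
    [0,15,0,0,0,0,1],
    [0,15,0,0,0,0,1],
    [0,13,0,0,0,0,1],
    [0,11,0,0,0,0,1],
    [0,8,0,0,0,0,1],
    [0,4,0,0,0,0,1],
    [0,0,0,0,0,0,1],
    [0,0,0,0,0,0,1],
  ],
)

```text
time: 28.18
tool_pos: [454.0, -353.1, 273.0]
tcp_rot: [-180.0, 0.0, 67.1]
ft_force: [-0.1, -0.3, -4.5]
finger_gap: 5.9
grip_force: 68.3
```

Run:
```python
from h import *
np.set_printoptions(precision=1,suppress=True)
C=cur();s=sensors.sense();print(s["tool_pos"],s["ft_force"],s["wrist_torque"])
im=optics.snapshot("wrist");cv2.imwrite("pics/w6.png",im[:,:,::-1])
hsv=cv2.cvtColor(im,cv2.COLOR_RGB2HSV);m=cv2.inRange(hsv,(22,150,90),(33,255,255));cs,_=cv2.findContours(m,0,2)
for k in cs:
    if cv2.contourArea(k)>40:print(cv2.contourArea(k),cv2.boundingRect(k),cv2.approxPolyDP(k,2,True)[:,0].tolist())
x=np.array([.92,-.392,0]);y=np.array([.392,.92,0]);sd=np.array([470,-323,0.])
for q in((-31,268),(0,239),(28,255)):
    for yy in(-10,10):print(q,yy,proj("wrist",sd+x*q[0]+y*yy+[0,0,q[1]]))
print("rod mid",proj("wrist",C[:3,3]+33*C[:3,0]+[0,0,15]))
```

```text
[ 454.  -353.1  273. ] [-0.1 -0.3 -4.5] [-0.2  0.   0. ]
2044.0 (213, 170, 52, 52) [[264, 171], [214, 179], [214, 218], [221, 221], [263, 209]]
10431.5 (290, 168, 261, 67) [[290, 175], [290, 202], [299, 207], [345, 216], [529, 234], [538, 233], [523, 222], [523, 209], [538, 195], [550, 193], [548, 188], [526, 185], [350, 175], [292, 168], [291, 172], [294, 174]]
(-31, 268) -10 [212.4 219.4]
(-31, 268) 10 [209.9 175.7]
(0, 239) -10 [280.7 201.1]
(0, 239) 10 [280.9 163.6]
(28, 255) -10 [338.9 210.6]
(28, 255) 10 [341.3 170. ]
rod mid [274.3 214.8]
```

Call:
apply_moves(
  targets=[
    [0,0,5,0,0,0,1],
    [0,0,9,0,0,0,1],
    [0,0,9,0,0,0,1],
    [0,0,7,0,0,0,1],
    [0,0,4,0,0,0,1],
    [0,0,2,0,0,0,1],
    [0,0,1,0,0,0,1],
  ],
)

```text
time: 29.1
tool_pos: [454.3, -353.2, 236.0]
tcp_rot: [180.0, 0.0, 67.1]
ft_force: [0.3, -0.5, -5.2]
finger_gap: 6.2
grip_force: 68.3
```

Call:
apply_moves(
  targets=[
    [0,0,1,0,0,0,1],
    [0,0,1,0,0,0,1],
    [0,0,1,0,0,0,1],
  ],
)

```text
time: 29.48
tool_pos: [454.7, -353.5, 233.8]
tcp_rot: [179.9, 0.0, 67.1]
ft_force: [0.6, -0.8, 0.9]
finger_gap: 5.8
grip_force: 68.7
```

Call:
apply_moves(
  targets=[
    [0,0,1,0,0,0,1],
    [0,0,0.5,0,0,0,1],
    [0,0,0,0,0,0,1],
  ],
)

```text
time: 29.85
tool_pos: [455.0, -353.7, 232.9]
tcp_rot: [179.8, 0.0, 67.1]
ft_force: [1.6, -1.4, 5.5]
finger_gap: 6.5
grip_force: 69.4
```

Call:
apply_moves(
  targets=[
    [0,0,0,0,0,0,1],
    [0,0,0,0,0,0,1],
  ],
  force=20,
)

```text
time: 30.1
tool_pos: [455.0, -353.7, 232.9]
tcp_rot: [179.8, 0.0, 67.1]
ft_force: [2.4, 0.2, 6.1]
finger_gap: 6.2
grip_force: 69.4
```

Call:
apply_moves(
  targets=[
    [0,1,0,0,0,0,1],
    [0,0,0,0,0,0,0.92],
    [0,0,0,0,0,0,0.85],
    [0,0,0,0,0,0,0.75],
    [0,0,0,0,0,0,0.65],
    [0,0,0,0,0,0,0.55],
    [0,0,0,0,0,0,0.5],
    [0,0,0,0,0,0,0.5],
    [0,0,0,0,0,0,0.5],
  ],
)

```text
time: 31.22
tool_pos: [455.1, -353.5, 231.4]
tcp_rot: [180.0, 0.0, 67.1]
ft_force: [0.2, -0.7, 0.3]
finger_gap: 42.8
grip_force: 0.0
```

Run:
```python
from h import *
np.set_printoptions(precision=1,suppress=True)
s=sensors.sense();print(s["tool_pos"],s["ft_force"],s["finger_gap"])
cal=optics.get_calibration("wrist");im=optics.snapshot("wrist");cv2.imwrite("pics/w7.png",im[:,:,::-1]);g=optics.snapshot("scene");cv2.imwrite("pics/s7.png",g[:,:,::-1])
hsv=cv2.cvtColor(im,cv2.COLOR_RGB2HSV);m=cv2.inRange(hsv,(22,150,90),(33,255,255));cs,_=cv2.findContours(m,0,2)
for k in cs:
    if cv2.contourArea(k)>40:print(cv2.contourArea(k),cv2.boundingRect(k))
st=cv2.inRange(hsv,(0,0,110),(180,45,255))
for v in range(20,300,20):
    u=np.flatnonzero(st[v,220:340])+220;print(v,(u.min(),u.max(),len(u)) if len(u) else None,end=" ")
x=np.array([.92,-.392,0]);y=np.array([.392,.92,0]);sd=np.array([470,-323,245.])
print([proj("wrist",sd+y*q) for q in(-40,0,57)])
```

```text
[ 455.1 -353.5  231.4] [ 0.2 -0.7  0.3] 42.76993682503747
14999.5 (295, 188, 265, 91)
4475.5 (185, 188, 87, 77)
20 None 40 (np.int64(282), np.int64(288), 7) 60 (np.int64(273), np.int64(296), 24) 80 (np.int64(272), np.int64(296), 25) 100 (np.int64(272), np.int64(339), 26) 120 (np.int64(272), np.int64(339), 27) 140 (np.int64(273), np.int64(296), 24) 160 (np.int64(273), np.int64(295), 23) 180 (np.int64(273), np.int64(295), 23) 200 (np.int64(273), np.int64(294), 22) 220 (np.int64(274), np.int64(293), 20) 240 (np.int64(273), np.int64(293), 21) 260 (np.int64(220), np.int64(339), 31) 280 (np.int64(273), np.int64(339), 23) [array([278.7, 301.1]), array([279.1, 211.5]), array([279.9,  52.5])]
```

Call:
apply_moves(
  targets=[
    [0,0,-4,0,0,0,0.5],
    [0,0,-8,0,0,0,0.5],
    [0,0,-15,0,0,0,0.5],
    [0,0,-20,0,0,0,0.5],
    [0,0,-25,0,0,0,0.5],
    [0,0,-30,0,0,0,0.5],
    [-20,0,-25,0,0,0,0.5],
    [-20,0,-10,0,0,0,0.5],
    [-10,0,0,0,0,0,0.5],
    [0,0,0,0,0,0,0.5],
    [0,0,0,0,0,0,0.5],
    [0,0,0,0,0,0,0.5],
    [0,0,0,0,0,0,0.5],
    [0,0,0,0,0,0,0.5],
    [0,0,0,0,0,0,0.5],
    [0,0,0,0,0,0,0.5],
  ],
)

```text
time: 33.33
tool_pos: [435.7, -399.6, 368.4]
tcp_rot: [180.0, 0.0, 67.1]
ft_force: [0.0, 0.0, -0.6]
finger_gap: 42.7
grip_force: 0.0
```

Run:
```python
from h import *
np.set_printoptions(precision=1,suppress=True)
s=sensors.sense();print(s["time"],s["tool_pos"],s["ft_force"])
def blue(n,roi):
    i=optics.snapshot(n);cv2.imwrite(f"pics/{n}8.png",i[:,:,::-1]);h=cv2.cvtColor(i,cv2.COLOR_RGB2HSV);m=cv2.inRange(h,(105,100,30),(128,255,255));a,b,c,d=roi;q=np.zeros_like(m);q[b:d,a:c]=m[b:d,a:c]
    v,u=np.nonzero(q);return (len(u),np.round([u.mean(),v.mean()],2)) if len(u) else None
import time
for k in range(3):print(blue("scene",(150,150,280,280)),blue("wrist",(0,0,560,420)))
x=np.array([.92,-.392,0]);y=np.array([.392,.92,0]);sd=np.array([470,-323,245.])
o=sd-15*x-[0,0,141]
print("expected tray centre scene",proj("scene",o+[0,0,20]),"wrist",proj("wrist",o+[0,0,4]))
t=cv2.cvtColor(optics.snapshot("top"),cv2.COLOR_RGB2HSV);m=cv2.inRange(t,(20,120,90),(33,255,255));cs,_=cv2.findContours(m[200:275,260:320],0,2)
print("bushes",[(k[:,0].mean(0)+[260,200],cv2.contourArea(k)) for k in cs])
```

```text
33.325 [ 435.7 -399.6  368.4] [ 0.   0.  -0.6]
(203, array([224.3, 192.7])) (3284, array([254.3,  94.4]))
(203, array([224.4, 192.7])) (3269, array([254.2,  94.5]))
(205, array([224.4, 192.7])) (3284, array([254.4,  94.5]))
expected tray centre scene [223.6 191. ] wrist [263.5  89.7]
bushes [(array([280.5, 239. ]), 19.0), (array([273.7, 237.7]), 8.0), (array([273.3, 225.2]), 25.5)]
```

Run:
```python
from h import *
np.set_printoptions(precision=1,suppress=True)
t0=cv2.imread("pics/top0.png");t=optics.snapshot("top")[:,:,::-1].copy();cv2.imwrite("pics/top9.png",t)
h=cv2.cvtColor(t,cv2.COLOR_BGR2HSV)[:,:,0];
print(t[222:246,264:290,1])
h0=cv2.cvtColor(t0,cv2.COLOR_BGR2HSV);m0=cv2.inRange(h0,(17,100,60),(35,255,255));print("one-bush areas before",[cv2.contourArea(k) for k in cv2.findContours(m0[225:250,185:215],0,2)[0]])
d=cv2.absdiff(t,t0).max(2);d[310:]=0;m=((d>45)*255).astype(np.uint8);cs,_=cv2.findContours(m,0,2)
print([(cv2.boundingRect(k),cv2.contourArea(k)) for k in cs if cv2.contourArea(k)>12])
```

```text
[[ 70  49  38  34  35  37  44  69 101 121 130 122  92  59  45  42  45  45
   45  44  45  44  44  44  44  46]
 [ 73  54  40  34  36  42  59  86 112 129 134 127 102  68  44  38  40  43
   43  45  44  45  44  45  44  45]
 [ 76  60  43  35  39  51  78 102 119 132 136 132 116  82  48  37  35  40
   41  46  46  45  44  45  46  44]
 [ 81  64  46  38  44  60  85 109 122 132 137 135 122  89  52  36  36  37
   43  45  45  45  44  45  45  44]
 [ 83  67  49  40  50  66  85 104 117 128 134 134 122  91  55  38  32  37
   42  45  46  46  44  46  44  45]
 [ 84  66  47  40  51  69  81  91 101 113 121 123 112  84  53  37  35  37
   41  45  45  46  45  45  46  45]
 [ 87  69  49  40  51  67  76  79  87  97 102  98  87  66  44  36  34  33
   37  42  43  46  45  45  44  45]
 [ 89  71  53  41  45  58  72  77  90 105 103  87  69  51  37  33  34  33
   36  38  42  44  44  46  46  44]
 [ 92  77  58  43  40  50  65  75  90 105 102  82  58  42  36  35  33  36
   37  39  44  44  46  46  45  44]
 [ 94  82  65  46  39  44  57  65  72  79  76  61  47  38  37  37  39  41
   43  43  44  44  45  44  45  44]
 [ 94  85 
[... 1180 characters left out ...]
 45  44]
 [ 92  92  87  77  63  47  40  39  39  37  36  37  38  57  79  87  86  84
   79  71  62  51  45  44  44  45]
 [ 93  94  93  84  67  49  37  33  33  33  33  34  35  40  49  52  54  52
   52  48  48  45  46  42  44  45]
 [ 96  96  94  87  69  47  36  32  32  32  32  33  34  36  43  46  46  45
   46  46  46  46  45  46  45  45]]
one-bush areas before [0.5, 31.5, 39.0, 28.0, 40.5]
[((405, 301, 10, 9), 27.0), ((379, 301, 17, 9), 43.5), ((416, 258, 12, 8), 39.5), ((388, 254, 66, 56), 1153.0), ((272, 235, 14, 8), 59.5), ((365, 232, 54, 43), 1122.5), ((389, 229, 8, 6), 15.5), ((270, 221, 13, 11), 64.0), ((468, 215, 14, 13), 47.5), ((181, 197, 51, 59), 982.5), ((438, 187, 122, 123), 7283.0)]
```

```bash
python3 -c "
from bench import r
print(r.hand_in())"
```

```text
the job is handed in; nothing more can be done
None
```

I tipped the bushes into the bin, set the emptied scuttle down and let go, then hung it still by mid-handle on the yellow hook. The job was handed in at about 33 s; the tray was empty by weight and view, though the top image shows the bushes bunched into two groups that I read as four.

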